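# Set a hand dispenser and hold it ready over the beaker

### The arm

A 6-joint arm with a two-finger parallel gripper is mounted at the origin on the work surface. World frame = base frame: x ahead of the robot, y to its left, z up, the work surface at z = 0. Lengths are in m, angles in rad, forces in N, time in s.
With the tool pointing down it reaches from about 0.325 to 0.9 m from the base axis. Payload 3.5 kg.
Tool frame: the origin (TCP) lies midway between the tips of the shut fingers; the grasp point (between the pads) lies env.grip_point_offset behind it (env.grip_point_offset is the distance from the TCP to the grasp point, in m); z points along the fingers, y is the direction in which the jaws open and shut (so a half turn about z gives the same grasp; the last joint's range is limited). The gripper opens to 85 mm and grips with 20 to 120 N. Pads are 22 mm wide; open, the fingers measure 114 mm over their backs; the gripper's body (76 mm by 85 mm) begins 54 mm behind the grasp point. The pads swing forward as they close: fully open they stand 13 mm farther back than shut.
Start: joints at [1.083, 0.276, -0.026, 1.268, 0, 1.467], TCP at [0.235, 0.579, 0.231] pointing down, gripper open.
Joint ranges: [-3.12, 3.12], [-0.85, 1.88], [-1.08, 1.24], [-1.95, 2.15], [-1.57, 1.53], [-3.14, 3.14]. Speed limits (rad/s): [2.57, 2.57, 3.14, 3.14, 3.14, 3.14].

### API

Orientations are given as a unit quaternion [x, y, z, w].
In Python, from bench import get_state, imaging, env gives the robot as it stands.
- The arm moves only by the shell command python3 -m handwheel 'ROWS' [OPENING] [FORCE]. ROWS is JSON, a list of rows, each an object with "delta_pos": the shift along the world's x, y, z in m, a list of three; "turn": the turn about the world's z in rad. In form: [{"delta_pos": [dx, dy, dz], "turn": turn}, ...]. A call has 1 to 20 rows; each row is the pose to reach, as a shift and turn from the pose measured when the call began; what a row does not reach only later rows make up. A row lasts 1/12 s, in which the tool goes at most 41.7 mm and 7.16 degrees, less where a joint would pass 70% of its speed; a pose out of reach is approached as far as the arm can. A call with a gripper value outside its range is refused whole. OPENING is the opening, from 0 (shut) to 1 (fully open), set as the call begins (- or left out, the last holds). The fingers move at their own pace and stop on an object; FORCE is the grip in N (left out, the last holds). Time passes only in rows, so rows that repeat a pose let the fingers close. It gives the time, the measured TCP pose, the force and the opening at its end, in the units of the state.
- get_state(): the state, without advancing time (a new reading comes with each control period).
- imaging.camera(name): name is "side" or "top"; returns a dict with "image" (480x640x3 uint8, red, green, blue), "z_map" (480x640 float32, m along the optical axis (not along the pixel's ray), 0 where there is no reading), "intrinsics" (3x3 intrinsics, pixels), "pose" (4x4, takes a point from camera to world coordinates). Camera axes: x right, y up, looking along -z (the intrinsics and any distortion apply to the point x, -y, -z); pixel columns grow to the right and rows downward; lengths in m; the calibration is good to about 2 mm. A picture is of the moment at which its call begins.
- env.job_done(): hands the job in, once; it reports no verdict.
The state is a dict: "time": time; "q": joint angles; "qd": joint speeds; "tau": joint torques, N m; "position": TCP position; "tool_rot": TCP orientation; "wrist_force": force on the tool from outside, world axes, zero at the start; "moment": the same for the moment, N m; "opening": opening from 0.0 (shut) to 1.0 (fully open).
Only numpy, scipy, OpenCV 4.12 (cv2) and the standard library are available. Lean on these libraries where they do the work, as an engineer would, in place of code of your own. Each camera call takes 0.05 s, during which the arm holds its last target.

### The job

While the hand dispenser still stands in its holder, turn the dial on its top to 4. Then draw the dispenser up out of the holder and hold it ready to dispense over the beaker: leaning about 45 degrees, its tip lowest, over the middle of the beaker's mouth and a few centimetres above the rim. Finish still holding it there, with the dial still at 4 and the beaker and everything else left standing where it was.

Things in the scene. Friction and masses are not known exactly. Their poses are not given: they have to be found in the camera images.
- dispenser: white plastic hand dispenser, loose, about 0.17 kg (varies), upright in the holder at the start, 194 high. Origin at its tip (lowest end), z along it from tip to dial, x towards its finger hook. Up from the tip: nozzle to z 72, at most 20 wide; neck 28 (x) by 24 (y) to z 110; handle 44 (x) by 38 (y), z 110 to 170; on top, on the axis, a round dial, 19 across, z 170 to 194
- dial (a joint): the dial, in rad; clockwise seen from above raises it. Scale on the handle's top, numbers 1 to 6 (feet outward), 30 degrees apart: 0 is 1, 1.571 is 4, 2.618 is 6; stops at -0.1 and 2.72. No clicks: friction (0.03 N m) holds it where it is left. Number 1 is on the dispenser's -y side, 4 on its -x side (opposite the hook)
- dial_pointer (a point): outer end of the black pointer line on the dial's top face (194 above the tip), 9.5 from the dial's axis; it points at the number set (a low black nose at the dial's foot shows the same). The dial's gripping side is round, 24 high
- dispenser_tip (a point): the tip, same point as the dispenser's origin; 12 above the table at the start. The handle's underside then rests on the holder's plate. Centre of mass about 130 up from the tip. The finger hook sticks out 19 from the handle's +x side at z 140 to 158; the two faces 38 apart (y) are flat and free
- holder: grey stand fixed to the table: foot 110 (x) by 100 (y), socket plate 76 (x) by 64 (y), 30 thick, top 122 above the table. Origin on the table under the socket's middle. Its through hole, 30 (x) by 26 (y), takes the dispenser's neck and keeps it from turning (under 0.15 rad of play); the dispenser's x lies along the holder's x
- socket (a point): middle of the socket hole at the top of the holder's plate (122 above the table)
- beaker: glass beaker, loose, 0.25 kg, 85 high, 90 wide at the mouth, wall 4, narrower at its foot. Origin at the middle of its underside
- beaker_rim (a point): middle of the beaker's mouth, at the height of the rim (85 above the table); z up
- reagent: small amber bottle, 42 across, 75 high, between holder and beaker; origin at the middle of the underside. Leave alone
- marker: black marker pen lying in the middle, pointing away from the robot, 130 long, 12 thick. Leave alone
- dish: flat clear round dish, 90 across, 16 high, near the robot on the left. Leave alone
- jar: white jar, 60 across, 70 high, at the back. Leave alone
- tipbox: grey box with a clear lid, 87 by 122, 55 high, at the back. Leave alone
- rack: grey tube rack 60 by 160, 45 high, at the back, empty. Leave alone
- weighboat: white square weighing tray 80 by 80, 20 high, near the robot on the right. Leave alone
Mind the look-alikes: they are no part of the job. Leave any blue look-alike of the dispenser alone.

How it is judged:
On the way, in this order (a step that is already met when the one before it is completed fails the run):
1. the dial is set to 4 while the dispenser stands fully down and upright in its holder (value of joint dial between 1.411 and 1.731 rad and z of dispenser_tip in the frame of socket below -0.104 m and horizontal distance between dispenser_tip and socket below 0.012 m and angle between dispenser's own z axis and vertical below 0.12 rad), for 0.3 s.
2. the dispenser is drawn out: held by the fingers, its tip above the socket plate (z of dispenser_tip in the frame of socket above 0.005 m and contact force between the fingers and dispenser above 1 N), for 0.1 s.
At the end, for the whole second after the job is handed in: Held still by the fingers, touching neither holder nor beaker: leaning 30 to 60 degrees, tip lowest, tip within 38 mm of the mouth's middle seen from above and 8 to 90 mm above the rim; dial at 4 within 0.16 rad; beaker within 20 mm, other things within 30 mm, of where they were (value of joint dial between 1.411 and 1.731 rad and angle between dispenser's own z axis and vertical between 0.524 and 1.047 rad and horizontal distance between dispenser_tip and beaker_rim below 0.038 m and z of dispenser_tip in the frame of beaker_rim between 0.008 and 0.09 m and contact force between the fingers and dispenser above 1 N and linear speed of dispenser below 0.03 m/s and angle between beaker's own z axis and vertical below 0.1 rad and distance of beaker from where it was at the start of the episode below 0.02 m and contact force between dispenser and holder below 0.1 N and contact force between dispenser and beaker below 0.1 N and distance of each of reagent, marker, dish, jar, tipbox, rack, weighboat from where it was at the start of the episode below 0.03 m); the arm keeps its last pose, push and grip.
It fails at once if the beaker is shoved or tipped over (distance of beaker from where it was at the start of the episode above 0.03 m or angle between beaker's own z axis and vertical above 0.35 rad).
It fails at once if another thing on the bench is shoved or knocked over (distance of any of reagent, marker, dish, jar, tipbox, rack, weighboat from where it was at the start of the episode above 0.035 m).
It also fails if it takes over 58 s, if anything falls off the work surface, if the arm or the gripper's body presses on something with over 40 N, if the wrist force passes 120 N, or if a joint passes its speed limit or range.

## Working session

There is one attempt and no reset: what is moved stays moved. The work goes in short steps, Python scripts to look and compute and a shell command to move; the robot and the scene stay as the last step left them, time stands still between calls to the robot, and variables do not carry over. Pictures are saved under pics/ and viewed, and the job is handed in when it is done.

```bash
ls -la; mkdir -p pics
cat > h.py <<'E'
from bench import get_state, imaging, env
import numpy as np, cv2
def snap(n,f):
    c=imaging.camera(n); cv2.imwrite(f'pics/{f}.png',c['image'][:,:,::-1]); np.savez(f'pics/{f}.npz',**c); return c
def load(f): return dict(np.load(f'pics/{f}.npz'))
def pts(c):
    K,T,z=c['intrinsics'],c['pose'],c['z_map']
    v,u=np.mgrid[:480,:640]
    x=(u-K[0,2])/K[0,0]*z; y=(v-K[1,2])/K[1,1]*z
    P=np.stack([x,-y,-z],-1)@T[:3,:3].T+T[:3,3]
    return P
def ray(c,u,v,h):
    K,T=c['intrinsics'],c['pose']
    d=T[:3,:3]@np.array([(u-K[0,2])/K[0,0],-(v-K[1,2])/K[1,1],-1]); o=T[:3,3]
    return o+d*(h-o[2])/d[2]
E
python3 - <<'E'
from h import *
for n in('side','top'):
    c=snap(n,n+'0'); print(n,c['intrinsics'].tolist(),c['pose'].round(3).tolist())
print(get_state(),env.grip_point_offset,[a for a in dir(env) if a[0]!='_'])
E
```

```text
total 12
drwxr-xr-x  3 agent agent 4096 Dec  6 13:22 .
drwxr-xr-x 23 root  root  4096 Dec  6 13:22 ..
drwxr-xr-x  2 agent agent 4096 Dec  6 13:22 pics
side [[494.26475107066295, 0.0, 312.7534569989018], [0.0, 494.26475107066295, 244.42210465140158], [0.0, 0.0, 1.0]] [[0.987, 0.101, -0.122, 0.418], [-0.159, 0.649, -0.744, -0.813], [0.004, 0.754, 0.657, 0.916], [0.0, 0.0, 0.0, 1.0]]
top [[442.13018600589874, 0.0, 327.1252685887275], [0.0, 442.13018600589874, 238.7417587099107], [0.0, 0.0, 1.0]] [[0.029, 0.992, -0.12, 0.419], [-0.999, 0.03, 0.011, 0.072], [0.015, 0.12, 0.993, 1.057], [0.0, 0.0, 0.0, 1.0]]
{'time': 0.1, 'q': array([ 1.08257701e+00,  2.77097919e-01, -2.77456359e-02,  1.26799219e+00,
       -3.87753110e-05,  1.46741833e+00]), 'qd': array([-0.00138283, -0.00220214,  0.00392707,  0.0018534 , -0.00092731,
       -0.00010346]), 'tau': array([-3.23385066e-04, -4.46708751e+01,  2.96128947e+01,  8.48367257e-03,
       -1.20822542e-04, -1.13919306e-06]), 'position': array([0.23430761, 0.57865842, 0.23024517]), 'tool_rot': array([ 1.91235319e-01,  9.81543689e-01, -9.81072247e-04, -2.78702919e-04]), 'wrist_force': array([-0.72235306, -0.05688935, -0.09961401]), 'moment': array([-0.01527548,  0.01312899,  0.03804193]), 'opening': 1.0025236450612784} 0.0187 ['IKError', 'grip_point_offset', 'job_done']
```

```bash
python3 -m handwheel --help 2>&1 | head -30
```

```text
invalid input: not JSON, or not a number
```

View pics/side0.png

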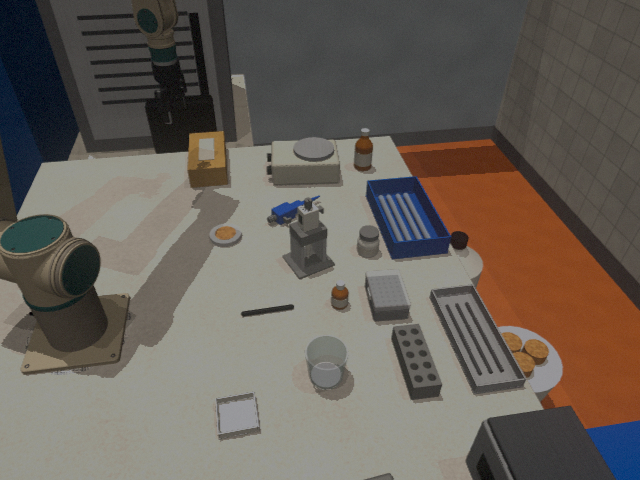

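View pics/top0.png

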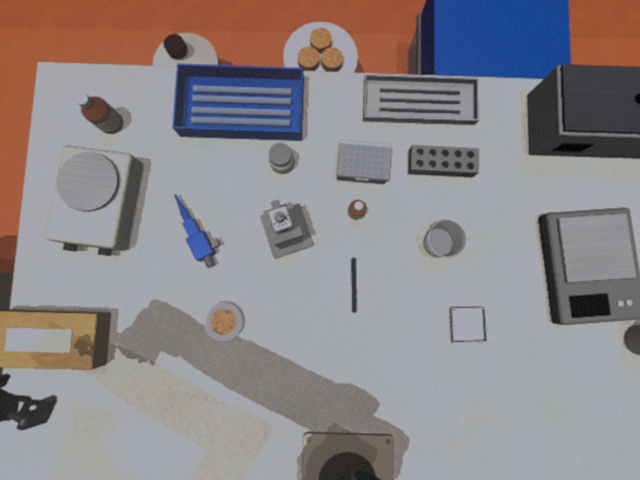

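Run:
```python
from h import *
a=load('top0')['image'][190:270,245:335,::-1]; b=load('side0')['image'][185:285,270:350,::-1]
a=cv2.resize(a,(450,400),interpolation=cv2.INTER_CUBIC);b=cv2.resize(b,(320,400),interpolation=cv2.INTER_CUBIC)
cv2.imwrite('pics/z0.png',np.hstack([a,b]))
c=load('top0');P=pts(c)
m=(P[...,0]>.2)&(P[...,0]<.75)
# heights map around dispenser
for v in range(200,262,3): print(v,[int(round(1000*P[v,u,2])) for u in range(258,318,3)])
for u,v in((280,219),(445,240),(357,210)): print(u,v,P[v,u].round(4))
```

```text
200 [1, -1, 0, -1, -1, 0, 169, -1, 3, 0, 2, 1, -1, -5, -2, -4, 3, 1, 0, 0]
203 [-5, -1, 1, 0, 1, 169, 172, 170, -1, 1, 122, 123, 1, 10, 1, 3, -3, 3, 0, 2]
206 [3, -4, -1, 2, -2, 170, 172, 170, 122, 180, 122, 121, 6, 9, 9, 1, -1, 1057, 3, 1]
209 [2, 1, -1, -1, 119, 121, 181, 182, 180, 187, 123, 120, 7, 9, 8, 0, 2, -2, -1, -1]
212 [-4, -3, 125, 124, 181, 182, 183, 206, 207, 181, 177, 124, 122, 7, 6, 0, 3, 0, -3, 1]
215 [-2, 8, 7, 125, 183, 179, 206, 205, 208, 184, 184, 124, 124, 6, 7, 6, -1, 0, -1, -1]
218 [2, 7, 7, 123, 119, 183, 210, 206, 208, 183, 182, 122, 121, 124, 4, 9, -2, 1, 0, 2]
221 [-2, 0, 10, 122, 122, 183, 181, 197, 190, 182, 183, 180, 123, 123, 8, 8, -4, -1, 2, 0]
224 [2, -3, 11, 9, 121, 182, 184, 185, 183, 184, 183, 180, 120, 123, 13, 7, 4, 1, 0, -1]
227 [3, -3, 7, 6, 126, 123, 183, 183, 181, 181, 177, 164, 120, 120, 123, 8, 8, 0, -3, 2]
230 [-1, 2, 5, 10, 121, 123, 183, 177, 165, 155, 142, 126, 122, 124, 123, 9, 8, -2, 3, 2]
233 [0, -3, 1, 10, 8, 120, 122, 136, 127, 119, 122, 120, 123, 122, 118, 5, 8, 10, 1, 1]
236 [0, 1, 2, 11, 7, 125, 120, 122, 121, 124, 120, 122, 121, 124, 110, 95, 9, 6, 1, 1]
239 [-1, -1, -3, 0, 10, 124, 122, 123, 123, 123, 122, 111, 94, 77, 58, 48, 7, 8, 7, 2]
242 [-1, 0, -1, -2, 8, 11, 125, 120, 111, 95, 77, 63, 45, 27, 10, 8, 12, 11, 8, 3]
245 [1, 1057, 2, 3, 9, 6, 96, 81, 62, 45, 31, 8, 7, 8, 7, 9, 10, 11, 7, 1]
248 [4, 1, 1, 1, 2, 9, 10, 9, 8, 6, 9, 7, 9, 7, 12, 7, -1, 2, 1, -1]
251 [1, 3, -3, -2, 0, 11, 6, 8, 10, 8, 1057, 11, 9, -1, -3, -2, 1, 2, -2, 0]
254 [0, -4, 1, -1, 1, 9, 6, 5, 7, 6, 2, 0, -2, 1, 4, -1, 3, 1, 0, -3]
257 [0, -1, 2, 0, 3, 1, 7, -1, -1, -1, 2, 1, -2, 2, 3, 2, -3, 2, 1, 2]
260 [1, 2, 4, 2, -1, -1, 0, 1, -2, -1, -4, -2, 1, 1, 1, 0, 2, 0, -3, 1]
280 219 [0.558  0.1546 0.2055]
445 240 [ 0.5518 -0.2237  0.0062]
357 210 [ 0.6072 -0.0061  0.0647]
```

View pics/z0.png

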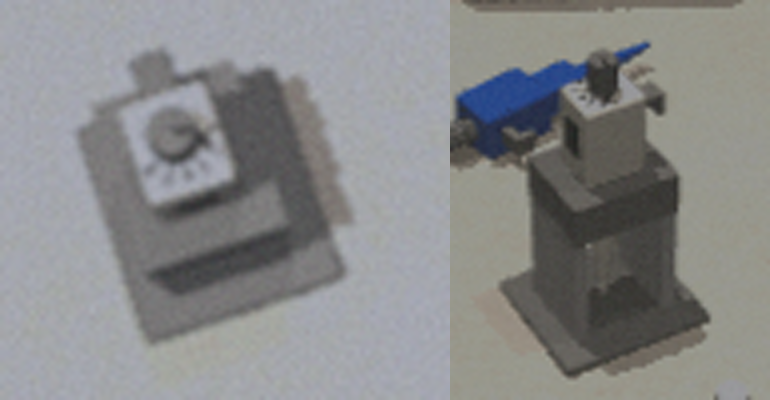

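Run:
```python
from h import *
from scipy.spatial import ConvexHull
c=load('top0');P=pts(c);I=c['image'].astype(int)
roi=np.zeros((480,640),bool);roi[195:262,255:320]=1
def rect(m,h,lab):
    v,u=np.nonzero(m)
    q=np.array([ray(c,a,b,h)[:2] for a,b in zip(u,v)])*1000
    (cx,cy),s,a=cv2.minAreaRect(q.astype(np.float32)); print(lab,len(q),'rect',round(cx,1),round(cy,1),np.round(s,1),round(a,1),'mean',q.mean(0).round(1))
z=P[...,2]
rect(roi&(z>.196)&(z<.22),.206,'dial')
rect(roi&(z>.174)&(z<.192),.182,'handle')
rect(roi&(z>.114)&(z<.13),.122,'plate')
rect(roi&(z>.004)&(z<.014),.009,'foot')
b=np.zeros((480,640),bool);b[215:265,415:475]=1
rect(b&(z>.02)&(z<.1),.085,'beaker>20')
rect(b&(z>.075)&(z<.1),.085,'beaker rim')
for bb,h,l in(((195,225,340,375),.075,'reagent'),):
    b=np.zeros((480,640),bool);b[bb[0]:bb[1],bb[2]:bb[3]]=1; rect(b&(z>.04)&(z<.1),.07,l)
a=cv2.resize(c['image'][205:265,405:485,::-1],(640,480),interpolation=cv2.INTER_CUBIC);cv2.imwrite('pics/b0.png',a)
a=cv2.resize(c['image'][200:240,258:308,::-1],(750,600),interpolation=cv2.INTER_CUBIC);cv2.imwrite('pics/d0.png',a)
```

```text
dial 81 rect 563.8 155.7 [19.8 17.5] 2.5 mean [563.4 155.9]
handle 325 rect 563.1 156.3 [44.3 37.3] 20.6 mean [562.3 156. ]
plate 572 rect 563.7 156.1 [77.2 63.3] 20.7 mean [557.3 152.5]
foot 832 rect 569.5 156.4 [159.4 153.6] 1.8 mean [553.6 147.2]
beaker>20 822 rect 547.5 -202.8 [95.9 88. ] 89.5 mean [ 548.4 -210.6]
beaker rim 320 rect 547.6 -207.3 [87.7 87.1] 0.1 mean [ 548.6 -211.9]
reagent 243 rect 610.9 -6.7 [36.9 38.7] 1.8 mean [611.2  -6.7]
```

View pics/d0.png

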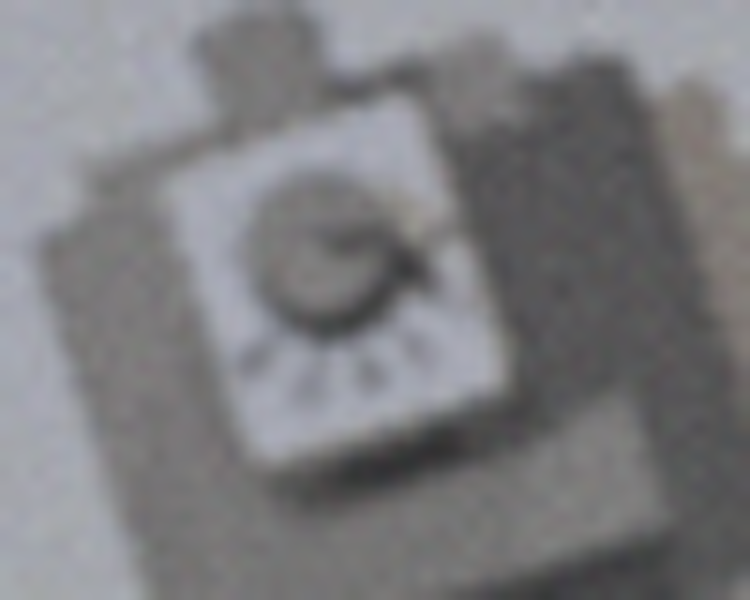

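View pics/b0.png

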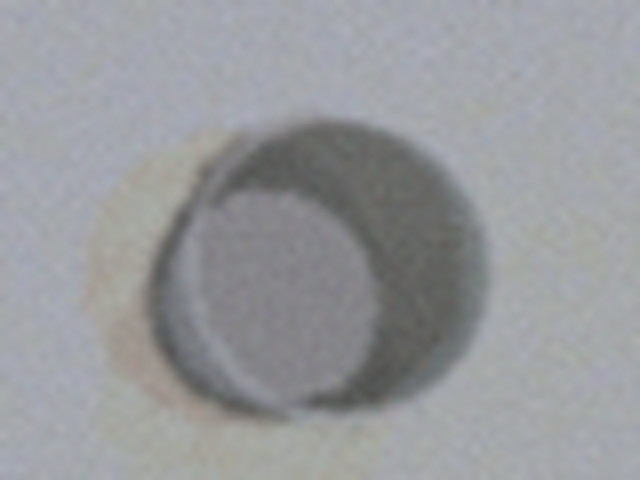

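Run:
```python
from h import *
c=load('top0')
print('beaker',ray(c,447.8,238.1,.085).round(4))
for u,v in((258+415/15-.5,200+268/15-.5),(258+405/15-.5,200+265/15-.5)):
    p=ray(c,u,v,.185); d=(p[:2]-[.5635,.156]); a=np.degrees(np.arctan2(d[1],d[0])); print(p.round(4),np.hypot(*d),'dial',np.radians(20.6-90-a))
p=ray(c,258+385/15-.5,200+228/15-.5,.206);d=(p[:2]-[.5635,.156]); a=np.degrees(np.arctan2(d[1],d[0])); print(p.round(4),'dial',np.radians(20.6-90-a))
s=load('side0');a=cv2.resize(s['image'][190:225,290:335,::-1],(765,595),interpolation=cv2.INTER_CUBIC);cv2.imwrite('pics/s0.png',a)
```

```text
beaker [ 0.5463 -0.2079  0.085 ]
[0.5649 0.1464 0.185 ] 0.009704139577033274 dial 0.21016685363073315
[0.5653 0.1477 0.185 ] 0.008447721773222 dial 0.14401903462269577
[0.5666 0.1487 0.206 ] dial -0.0384908064357584
```

View pics/s0.png

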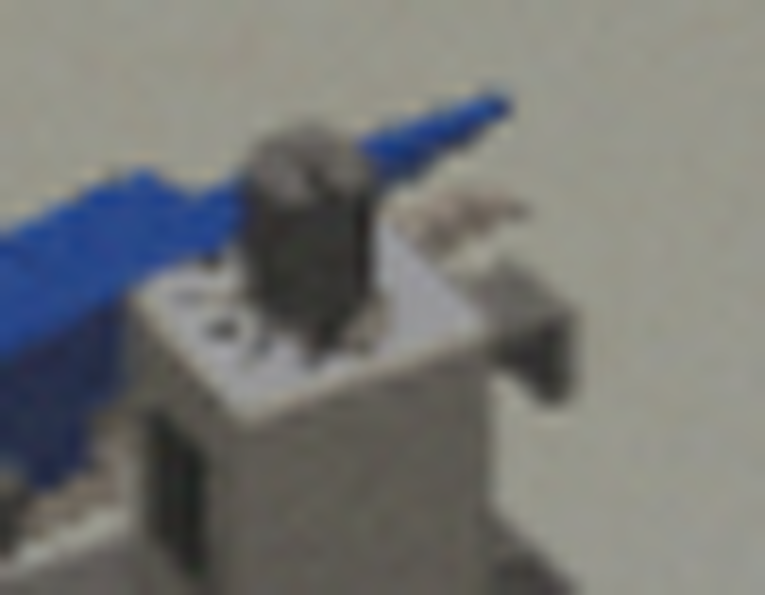

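```bash
python3 -m handwheel '[{"delta_pos":[0,0,0.05],"turn":0.1},{"delta_pos":[0.03,-0.03,0.07],"turn":0.2},{"delta_pos":[0.06,-0.06,0.07],"turn":0.3},{"delta_pos":[0.09,-0.09,0.07],"turn":0.4},{"delta_pos":[0.11,-0.12,0.07],"turn":0.5},{"delta_pos":[0.13,-0.15,0.07],"turn":0.6},{"delta_pos":[0.15,-0.18,0.07],"turn":0.7},{"delta_pos":[0.17,-0.21,0.07],"turn":0.8},{"delta_pos":[0.19,-0.24,0.07],"turn":0.9},{"delta_pos":[0.21,-0.27,0.07],"turn":1.0},{"delta_pos":[0.23,-0.3,0.07],"turn":1.1},{"delta_pos":[0.25,-0.33,0.07],"turn":1.2},{"delta_pos":[0.28,-0.36,0.07],"turn":1.3},{"delta_pos":[0.31,-0.39,0.07],"turn":1.4},{"delta_pos":[0.329,-0.423,0.07],"turn":1.5},{"delta_pos":[0.329,-0.423,0.07],"turn":1.6},{"delta_pos":[0.329,-0.423,0.07],"turn":1.7},{"delta_pos":[0.329,-0.423,0.07],"turn":1.8},{"delta_pos":[0.329,-0.423,0.07],"turn":1.9},{"delta_pos":[0.329,-0.423,0.07],"turn":2.0}]' 1
cat >> h.py <<'E'
def st():
    from scipy.spatial.transform import Rotation as R
    s=get_state(); r=R.from_quat(s['tool_rot']).as_matrix(); print('t',round(s['time'],2),'p',s['position'].round(4),'jaw',np.degrees(np.arctan2(r[1,1],r[0,1])).round(2),'z',r[:,2].round(3),'q',s['q'].round(2),'F',s['wrist_force'].round(1),'M',s['moment'].round(2),'op',round(s['opening'],3))
E
python3 -c "
from h import *
st()"
```

```text
time: 1.77
position: [0.563, 0.1553, 0.2995]
tool_rot: [0.724, -0.69, 0.0, -0.0]
wrist_force: [-0.7, -0.4, 0.5]
opening: 0.998
t 1.77 p [0.563  0.1553 0.2995] jaw -177.2 z [ 0.001 -0.    -1.   ] q [ 0.16  0.18 -0.01  1.38 -0.   -1.46] F [-0.7 -0.4  0.5] M [ 0.02  0.05 -0.03] op 0.998
```

```bash
python3 -m handwheel '[{"delta_pos":[0.0005,0.0005,-0.03],"turn":0.06},{"delta_pos":[0.0005,0.0005,-0.06],"turn":0.12},{"delta_pos":[0.0005,0.0005,-0.09],"turn":0.12},{"delta_pos":[0.0005,0.0005,-0.105],"turn":0.12},{"delta_pos":[0.0005,0.0005,-0.114],"turn":0.12},{"delta_pos":[0.0005,0.0005,-0.114],"turn":0.12},{"delta_pos":[0.0005,0.0005,-0.114],"turn":0.12}]' 0.4; python3 -c "
from h import *
st();snap('side','s1');snap('top','t1')
a=cv2.resize(load('s1')['image'][150:250,260:360,::-1],(600,600),interpolation=cv2.INTER_CUBIC);cv2.imwrite('pics/s1z.png',a)"
```

```text
time: 2.35
position: [0.5637, 0.1558, 0.1859]
tool_rot: [0.764, -0.645, 0.0, -0.0]
wrist_force: [0.4, 0.1, 0.2]
opening: 0.399
t 2.35 p [0.5637 0.1558 0.1859] jaw -170.33 z [ 0.001 -0.    -1.   ] q [ 0.16  0.23 -0.18  1.16 -0.   -1.58] F [0.4 0.1 0.2] M [0.03 0.03 0.01] op 0.399
```

View pics/s1z.png

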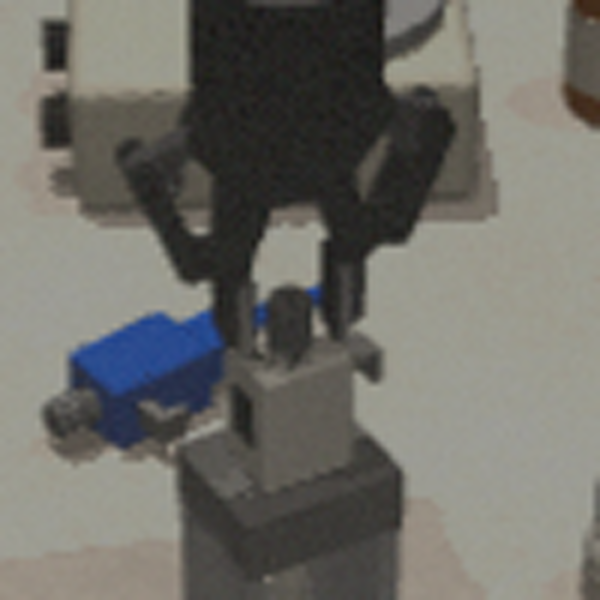

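```bash
python3 -m handwheel '[{"delta_pos":[0,0,0.001],"turn":0},{"delta_pos":[0,0,0.001],"turn":0},{"delta_pos":[0,0,0.001],"turn":0},{"delta_pos":[0,0,0.001],"turn":0},{"delta_pos":[0,0,0.001],"turn":0},{"delta_pos":[0,0,0.001],"turn":0}]' 0 25; python3 -c "
from h import *
st()"
```

```text
time: 2.95
position: [0.5654, 0.1561, 0.1897]
tool_rot: [0.764, -0.645, 0.002, -0.002]
wrist_force: [-2.0, -0.5, 6.2]
opening: 0.211
t 2.95 p [0.5654 0.1561 0.1897] jaw -170.33 z [ 0.006  0.001 -1.   ] q [ 0.16  0.23 -0.18  1.16 -0.   -1.58] F [-2.  -0.5  6.2] M [-0.07  0.22  0.01] op 0.211
```

```bash
python3 -m handwheel '[{"delta_pos":[0,0,0],"turn":0},{"delta_pos":[0,0,0],"turn":-0.08},{"delta_pos":[0,0,0],"turn":-0.16},{"delta_pos":[0,0,0],"turn":-0.24},{"delta_pos":[0,0,0],"turn":-0.32},{"delta_pos":[0,0,0],"turn":-0.4},{"delta_pos":[0,0,0],"turn":-0.48},{"delta_pos":[0,0,0],"turn":-0.56},{"delta_pos":[0,0,0],"turn":-0.64},{"delta_pos":[0,0,0],"turn":-0.72},{"delta_pos":[0,0,0],"turn":-0.8},{"delta_pos":[0,0,0],"turn":-0.88},{"delta_pos":[0,0,0],"turn":-0.96},{"delta_pos":[0,0,0],"turn":-1.04},{"delta_pos":[0,0,0],"turn":-1.12},{"delta_pos":[0,0,0],"turn":-1.2},{"delta_pos":[0,0,0],"turn":-1.28},{"delta_pos":[0,0,0],"turn":-1.37},{"delta_pos":[0,0,0],"turn":-1.37},{"delta_pos":[0,0,0],"turn":-1.37}]'; python3 -c "
from h import *
st();snap('side','s2');snap('top','t2')
a=cv2.resize(load('s2')['image'][150:250,260:360,::-1],(600,600),interpolation=cv2.INTER_CUBIC);cv2.imwrite('pics/s2z.png',a)"
```

```text
time: 4.62
position: [0.5648, 0.1566, 0.1901]
tool_rot: [-0.185, 0.983, -0.002, -0.0]
wrist_force: [-4.5, 1.5, 5.5]
opening: 0.208
t 4.62 p [0.5648 0.1566 0.1901] jaw 111.32 z [ 0.001 -0.004 -1.   ] q [ 0.16  0.23 -0.17  1.17 -0.   -0.21] F [-4.5  1.5  5.5] M [ 0.37  0.77 -0.06] op 0.208
```

View pics/s2z.png

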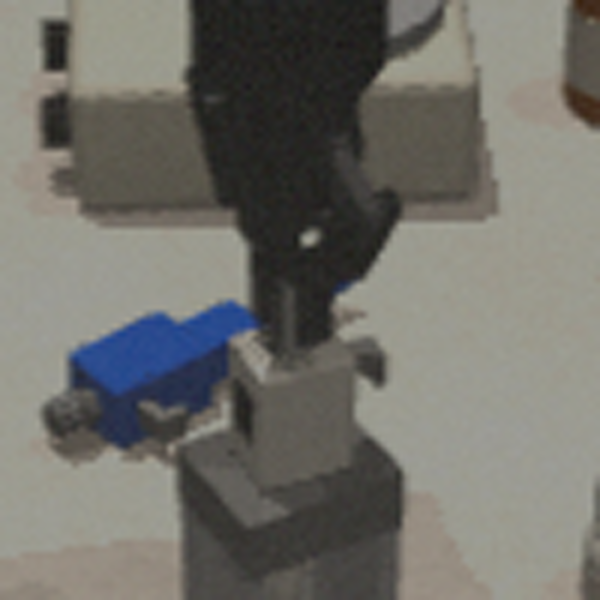

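Dispenser still seated, fingers on the dial. Open, rise clear and move aside a little to view the dial.

```bash
python3 -m handwheel '[{"delta_pos":[0,0,0],"turn":0},{"delta_pos":[0,0,0],"turn":0},{"delta_pos":[0,0,0],"turn":0},{"delta_pos":[0,0,0.02],"turn":0},{"delta_pos":[0,0,0.05],"turn":0},{"delta_pos":[0,0.04,0.08],"turn":0},{"delta_pos":[0,0.08,0.09],"turn":0},{"delta_pos":[0,0.12,0.09],"turn":0},{"delta_pos":[0,0.15,0.09],"turn":0},{"delta_pos":[0,0.15,0.09],"turn":0}]' 0.8
python3 - <<'E'
from h import *
st();s=snap('side','s3');c=snap('top','t3')
a=cv2.resize(s['image'][190:225,290:335,::-1],(400,311),interpolation=cv2.INTER_CUBIC)
b=cv2.resize(c['image'][200:240,258:308,::-1],(400,320),interpolation=cv2.INTER_CUBIC)[:311]
cv2.imwrite('pics/d3.png',np.hstack([a,b]))
P=pts(c);z=P[...,2]
roi=np.zeros((480,640),bool);roi[195:262,255:320]=1
def rect(m,h,lab):
    v,u=np.nonzero(m)
    q=np.array([ray(c,a,b,h)[:2] for a,b in zip(u,v)])*1000
    (cx,cy),s,a=cv2.minAreaRect(q.astype(np.float32)); print(lab,len(q),'rect',round(cx,1),round(cy,1),np.round(s,1),round(a,1),'mean',q.mean(0).round(1))
rect(roi&(z>.196)&(z<.22),.206,'dial')
rect(roi&(z>.174)&(z<.192),.182,'handle')
print(np.median(z[roi&(z>.196)&(z<.22)]),np.median(z[roi&(z>.174)&(z<.192)]))
E
```

```text
time: 5.55
position: [0.5651, 0.3123, 0.2801]
tool_rot: [-0.188, 0.982, -0.001, 0.001]
wrist_force: [1.1, -0.8, -0.8]
opening: 0.797
t 5.55 p [0.5651 0.3123 0.2801] jaw 111.68 z [ 0.003 -0.001 -1.   ] q [ 0.41  0.29  0.1   1.37 -0.    0.03] F [ 1.1 -0.8 -0.8] M [-0.01 -0.01  0.05] op 0.797
dial 83 rect 563.8 155.7 [19.8 17.5] 2.3 mean [563.8 156. ]
handle 326 rect 563.7 156.3 [44.5 37.8] 17.4 mean [562.8 155.8]
0.20596109339467383 0.1816278502543619
```

View pics/d3.png

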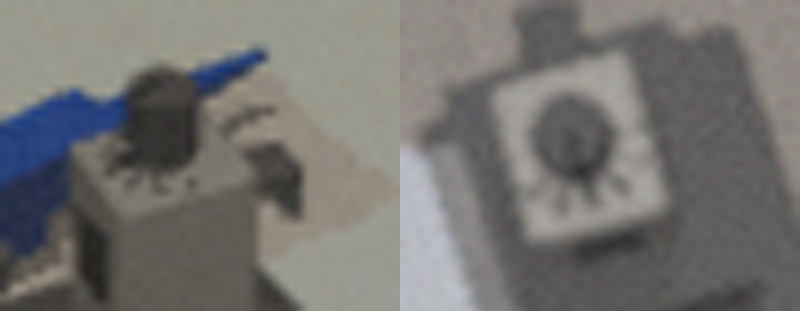

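Run:
```python
from h import *
c=load('t3');g=c['image'][202:236,262:302].astype(float)
g=np.clip((g-g.min())/(g.max()-g.min())*255,0,255).astype(np.uint8)[:,:,::-1]
a=cv2.resize(g,(600,510),interpolation=cv2.INTER_CUBIC)
def px(p):
    K,T=c['intrinsics'],c['pose'];q=T[:3,:3].T@(np.array(p)-T[:3,3]);return (K[0,0]*q[0]/-q[2]+K[0,2], K[1,1]*-q[1]/-q[2]+K[1,2])
def sp(p): u,v=px(p); return (int((u-262+.5)*15),int((v-202+.5)*15))
for k in range(6):
    w=np.radians(17.4-90-30*k); p=[.5637+.016*np.cos(w),.156+.016*np.sin(w),.182]; cv2.circle(a,sp(p),3,(0,0,255),-1); print(k+1,sp(p))
print(sp([.5637,.156,.184]),sp([.5637,.156,.206]))
cv2.circle(a,sp([.5637,.156,.206]),3,(0,255,0),-1);cv2.circle(a,sp([.5637,.156,.184]),3,(255,0,0),-1)
cv2.imwrite('pics/d3b.png',a)
```

```text
1 (400, 216)
2 (400, 278)
3 (369, 331)
4 (315, 363)
5 (253, 363)
6 (199, 333)
(283, 246) (267, 218)
```

View pics/d3b.png

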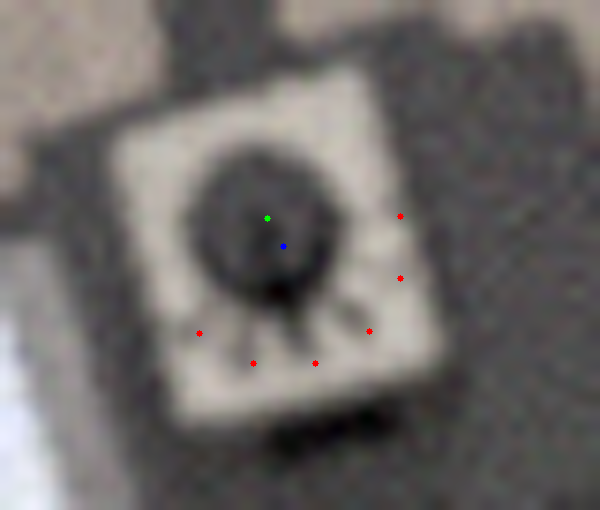

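```bash
python3 -m handwheel '[{"delta_pos":[-0.03,0.03,0],"turn":0},{"delta_pos":[-0.06,0.06,0],"turn":0},{"delta_pos":[-0.09,0.09,0],"turn":0},{"delta_pos":[-0.12,0.12,0],"turn":0},{"delta_pos":[-0.15,0.15,0],"turn":0},{"delta_pos":[-0.15,0.15,0],"turn":0}]'
python3 - <<'E'
from h import *
st()
ims=[imaging.camera('top') for _ in range(8)]; c=ims[0]; c['image']=np.mean([i['image'] for i in ims],0).round().astype(np.uint8); np.savez('pics/t4.npz',**c)
g=c['image'][202:236,262:302].astype(float)
g=np.clip((g-g.min())/(g.max()-g.min())*255,0,255).astype(np.uint8)[:,:,::-1]
cv2.imwrite('pics/d4.png',cv2.resize(g,(720,600)[:1]+(600,),interpolation=cv2.INTER_CUBIC))
E
```

```text
time: 6.15
position: [0.4107, 0.4598, 0.2791]
tool_rot: [-0.189, 0.982, -0.002, -0.001]
wrist_force: [0.2, -0.5, -0.1]
opening: 0.8
t 6.15 p [0.4107 0.4598 0.2791] jaw 111.76 z [-0.002 -0.004 -1.   ] q [ 0.74  0.24  0.03  1.36 -0.    0.36] F [ 0.2 -0.5 -0.1] M [-0.01 -0.02  0.03] op 0.8
```

View pics/d4.png

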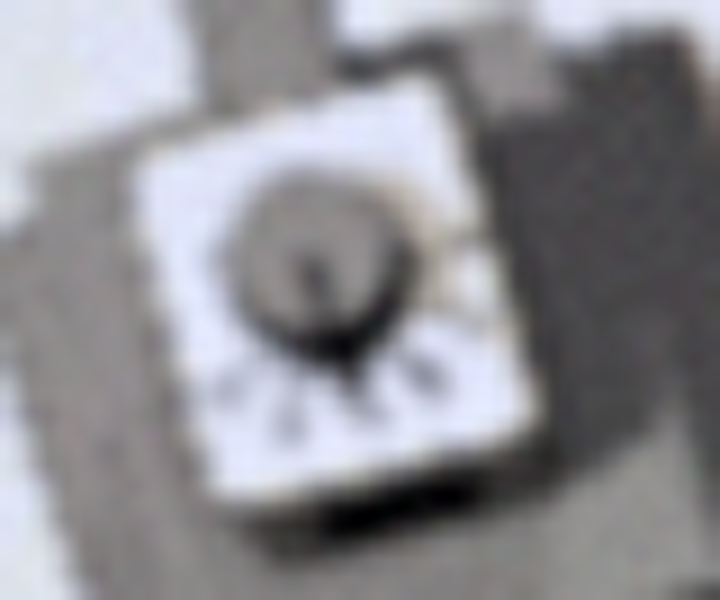

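```bash
python3 -m handwheel '[{"delta_pos":[0.015,-0.03,0.01],"turn":0},{"delta_pos":[0.03,-0.06,0.01],"turn":0},{"delta_pos":[0.045,-0.09,0.01],"turn":-0.02},{"delta_pos":[0.06,-0.12,0.01],"turn":-0.04},{"delta_pos":[0.075,-0.15,0.01],"turn":-0.04},{"delta_pos":[0.09,-0.18,0.01],"turn":-0.04},{"delta_pos":[0.105,-0.21,0.01],"turn":-0.04},{"delta_pos":[0.12,-0.24,0.01],"turn":-0.04},{"delta_pos":[0.135,-0.27,0.01],"turn":-0.04},{"delta_pos":[0.153,-0.304,0.01],"turn":-0.04},{"delta_pos":[0.153,-0.304,0.01],"turn":-0.04},{"delta_pos":[0.153,-0.304,0],"turn":-0.04},{"delta_pos":[0.153,-0.304,0],"turn":-0.04}]' 1; python3 -c "
from h import *
st()"
```

```text
time: 7.63
position: [0.5682, 0.1514, 0.2772]
tool_rot: [-0.165, 0.986, -0.003, -0.002]
wrist_force: [-0.4, 0.5, -0.7]
opening: 0.999
t 7.63 p [0.5682 0.1514 0.2772] jaw 108.95 z [-0.003 -0.006 -1.   ] q [ 0.15  0.19 -0.03  1.35 -0.01 -0.18] F [-0.4  0.5 -0.7] M [ 0.02  0.08 -0.02] op 0.999
```

```bash
python3 -m handwheel '[{"delta_pos":[-0.0045,0.0045,0],"turn":0},{"delta_pos":[-0.0045,0.0045,-0.02],"turn":0},{"delta_pos":[-0.0045,0.0045,-0.04],"turn":0},{"delta_pos":[-0.0045,0.0045,-0.06],"turn":0},{"delta_pos":[-0.0045,0.0045,-0.08],"turn":0},{"delta_pos":[-0.0045,0.0045,-0.1],"turn":0},{"delta_pos":[-0.0045,0.0045,-0.115],"turn":0},{"delta_pos":[-0.0045,0.0045,-0.125],"turn":0},{"delta_pos":[-0.0045,0.0045,-0.132],"turn":0},{"delta_pos":[-0.0045,0.0045,-0.132],"turn":0},{"delta_pos":[-0.0045,0.0045,-0.132],"turn":0}]' 1; python3 -c "
from h import *
st();snap('side','s5')
a=cv2.resize(load('s5')['image'][150:250,260:360,::-1],(600,600),interpolation=cv2.INTER_CUBIC);cv2.imwrite('pics/s5z.png',a)"
```

```text
time: 8.55
position: [0.5636, 0.1566, 0.1455]
tool_rot: [-0.165, 0.986, -0.003, -0.002]
wrist_force: [-0.5, -0.9, 0.8]
opening: 1.001
t 8.55 p [0.5636 0.1566 0.1455] jaw 109.01 z [-0.003 -0.006 -1.   ] q [ 0.16  0.27 -0.23  1.08 -0.01 -0.17] F [-0.5 -0.9  0.8] M [-0.02  0.02 -0.03] op 1.001
```

View pics/s5z.png

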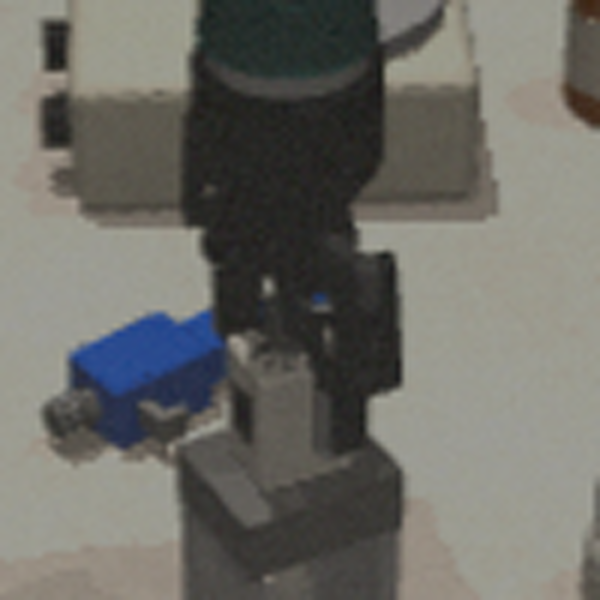

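```bash
python3 -m handwheel '[{"delta_pos":[0,0,0],"turn":0},{"delta_pos":[0,0,0],"turn":0},{"delta_pos":[0,0,0],"turn":0},{"delta_pos":[0,0,0],"turn":0},{"delta_pos":[0,0,0],"turn":0},{"delta_pos":[0,0,0],"turn":0},{"delta_pos":[0,0,0],"turn":0},{"delta_pos":[0,0,0],"turn":0}]' 0 40; python3 -c "
from h import *
st()"
```

```text
time: 9.27
position: [0.5646, 0.1568, 0.1468]
tool_rot: [-0.165, 0.986, -0.002, -0.001]
wrist_force: [-2.1, 1.5, 5.3]
opening: 0.443
t 9.27 p [0.5646 0.1568 0.1468] jaw 109.0 z [-0.    -0.005 -1.   ] q [ 0.16  0.27 -0.23  1.08 -0.   -0.17] F [-2.1  1.5  5.3] M [ 0.28  0.29 -0.01] op 0.443
```

```bash
python3 -m handwheel '[{"delta_pos":[0,0,0.01],"turn":0},{"delta_pos":[0,0,0.02],"turn":0},{"delta_pos":[0,0,0.03],"turn":0},{"delta_pos":[0,0,0.04],"turn":0},{"delta_pos":[0,0,0.05],"turn":0},{"delta_pos":[0,0,0.06],"turn":0},{"delta_pos":[0,0,0.07],"turn":0},{"delta_pos":[0,0,0.08],"turn":0},{"delta_pos":[0,0,0.09],"turn":0},{"delta_pos":[0,0,0.1],"turn":0},{"delta_pos":[0,0,0.11],"turn":0},{"delta_pos":[0,0,0.12],"turn":0},{"delta_pos":[0,0,0.13],"turn":0},{"delta_pos":[0,0,0.13],"turn":0},{"delta_pos":[0,0,0.13],"turn":0},{"delta_pos":[0,0,0.13],"turn":0}]'; python3 -c "
from h import *
st();snap('side','s6');snap('top','t6')
a=cv2.resize(load('s6')['image'][110:250,250:350,::-1],(428,600),interpolation=cv2.INTER_CUBIC);cv2.imwrite('pics/s6z.png',a)"
```

```text
time: 10.6
position: [0.5643, 0.1567, 0.2764]
tool_rot: [-0.165, 0.986, -0.002, -0.001]
wrist_force: [0.3, -0.3, -0.9]
opening: 0.44
t 10.6 p [0.5643 0.1567 0.2764] jaw 108.99 z [-0.001 -0.005 -1.   ] q [ 0.16  0.19 -0.04  1.34 -0.   -0.17] F [ 0.3 -0.3 -0.9] M [-0.02  0.02 -0.01] op 0.44
```

View pics/s6z.png

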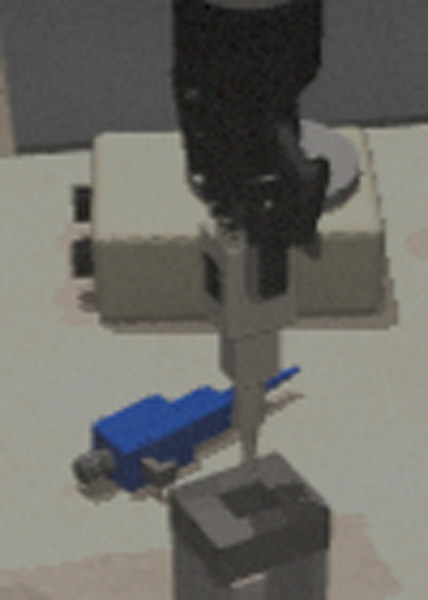

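```bash
python3 -m handwheel '[{"delta_pos":[0,0,-0.015],"turn":0},{"delta_pos":[0,0,-0.03],"turn":0},{"delta_pos":[0,0,-0.045],"turn":0},{"delta_pos":[0,0,-0.045],"turn":0},{"delta_pos":[-0.006,-0.002,-0.045],"turn":0},{"delta_pos":[-0.012,-0.004,-0.045],"turn":0},{"delta_pos":[-0.017,-0.006,-0.046],"turn":0},{"delta_pos":[-0.022,-0.008,-0.046],"turn":0},{"delta_pos":[-0.028,-0.01,-0.047],"turn":0},{"delta_pos":[-0.035,-0.012,-0.048],"turn":0},{"delta_pos":[-0.041,-0.015,-0.049],"turn":0},{"delta_pos":[-0.047,-0.017,-0.051],"turn":0},{"delta_pos":[-0.047,-0.017,-0.051],"turn":0}]' - 25; python3 -c "
from h import *
st();snap('side','s7');snap('top','t7')
a=cv2.resize(load('s7')['image'][110:250,250:350,::-1],(428,600),interpolation=cv2.INTER_CUBIC);cv2.imwrite('pics/s7z.png',a)"
```

```text
time: 11.78
position: [0.5156, 0.139, 0.225]
tool_rot: [-0.165, 0.986, -0.003, -0.002]
wrist_force: [1.7, 0.9, 1.6]
opening: 0.44
t 11.78 p [0.5156 0.139  0.225 ] jaw 108.98 z [-0.003 -0.006 -1.   ] q [ 0.15  0.12 -0.23  1.22 -0.01 -0.19] F [1.7 0.9 1.6] M [ 0.44 -0.71  0.05] op 0.44
```

View pics/s7z.png

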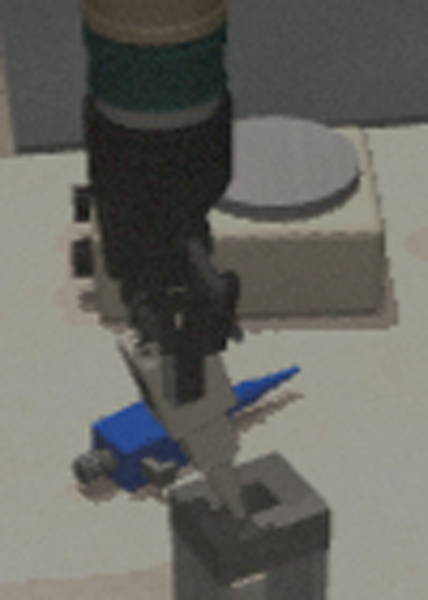

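```bash
python3 -m handwheel '[{"delta_pos":[-0.006,-0.002,-0.002],"turn":0},{"delta_pos":[-0.011,-0.004,-0.005],"turn":0},{"delta_pos":[-0.017,-0.006,-0.008],"turn":0},{"delta_pos":[-0.023,-0.008,-0.011],"turn":0},{"delta_pos":[-0.028,-0.01,-0.0145],"turn":0},{"delta_pos":[-0.033,-0.012,-0.018],"turn":0},{"delta_pos":[-0.038,-0.0135,-0.0225],"turn":0},{"delta_pos":[-0.043,-0.015,-0.027],"turn":0},{"delta_pos":[-0.043,-0.015,-0.027],"turn":0}]'; python3 -c "
from h import *
st();snap('side','s8');snap('top','t8')
a=cv2.resize(load('s8')['image'][110:250,250:350,::-1],(428,600),interpolation=cv2.INTER_CUBIC);cv2.imwrite('pics/s8z.png',a)"
```

```text
time: 12.63
position: [0.4711, 0.1233, 0.1964]
tool_rot: [-0.165, 0.986, -0.003, -0.004]
wrist_force: [0.7, -0.6, 2.5]
opening: 0.437
t 12.63 p [0.4711 0.1233 0.1964] jaw 108.95 z [-0.006 -0.008 -1.   ] q [ 0.13  0.06 -0.36  1.16 -0.01 -0.2 ] F [ 0.7 -0.6  2.5] M [ 0.08 -0.48 -0.06] op 0.437
```

View pics/s8z.png

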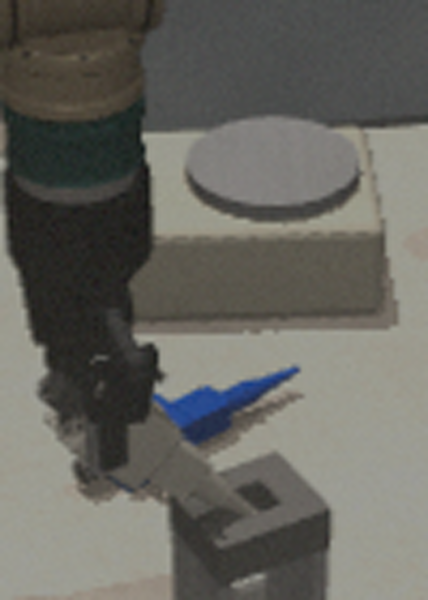

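```bash
python3 -m handwheel '[{"delta_pos":[0,0,0],"turn":0},{"delta_pos":[0,0,0],"turn":0},{"delta_pos":[0,0,0],"turn":0},{"delta_pos":[-0.003,-0.001,0.01],"turn":0},{"delta_pos":[-0.006,-0.002,0.025],"turn":0},{"delta_pos":[-0.01,-0.004,0.05],"turn":0},{"delta_pos":[-0.01,-0.004,0.08],"turn":0},{"delta_pos":[-0.01,-0.004,0.11],"turn":0},{"delta_pos":[-0.01,-0.004,0.12],"turn":0},{"delta_pos":[-0.01,-0.004,0.12],"turn":0}]' 0 60; python3 -c "
from h import *
st();c=snap('side','s9');t=snap('top','t9')
a=cv2.resize(c['image'][60:220,220:350,::-1],(390,480),interpolation=cv2.INTER_CUBIC);b=cv2.resize(t['image'][180:300,240:340,::-1],(400,480),interpolation=cv2.INTER_CUBIC);cv2.imwrite('pics/s9z.png',np.hstack([a,b]))"
```

```text
time: 13.57
position: [0.4626, 0.1196, 0.3198]
tool_rot: [-0.165, 0.986, -0.003, -0.002]
wrist_force: [0.3, -0.3, -1.4]
opening: 0.441
t 13.57 p [0.4626 0.1196 0.3198] jaw 108.96 z [-0.002 -0.007 -1.   ] q [ 0.12 -0.02 -0.18  1.41 -0.01 -0.21] F [ 0.3 -0.3 -1.4] M [-0.01  0.05  0.02] op 0.441
```

View pics/s9z.png

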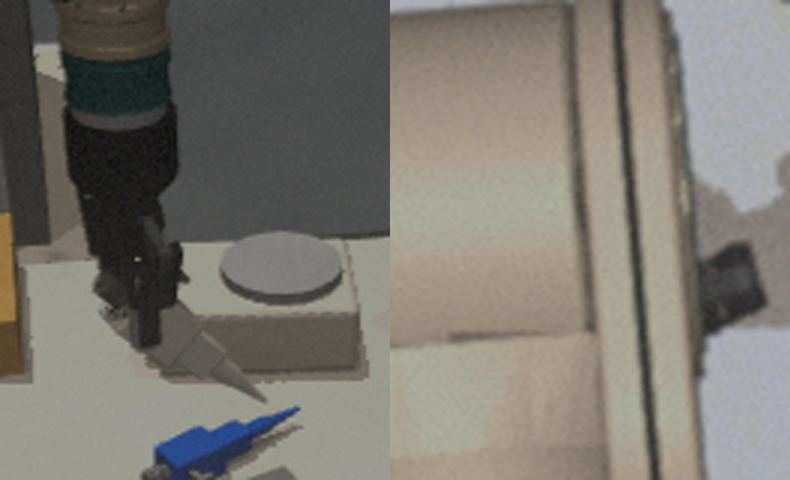

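```bash
cat >> h.py <<'E'
def axis(c,g,off=(0,0)):
    # dispenser points: depth points near tool, nozzle side, below TCP
    P=pts(c);I=c['image'].astype(int);z=P[...,2]
    d=P-np.array(g)
    m=(np.linalg.norm(d,axis=-1)<.19)&(I.mean(-1)>62)&(z<g[2]-.005)&(c['z_map']>0)&(z>.1)
    n,l,s,_=cv2.connectedComponentsWithStats(m.astype(np.uint8)); k=1+np.argmax(s[1:,4]); m=l==k
    Q=P[m]; mu=Q.mean(0); w=np.linalg.svd(Q-mu)[2][0]; w*=np.sign(w[2])
    t=(Q-mu)@w; tip=Q[np.argsort(t)[:6]].mean(0)
    print('n',len(Q),'px',s[k][:4],'axis',w.round(3),'lean',np.degrees(np.arccos(w[2])).round(1),'tip',tip.round(4),'lowest z',np.sort(Q[:,2])[:4].round(4)); return m
E
python3 - <<'E'
from h import *
c=load('s9'); m=axis(c,[.4626,.1196,.3198])
a=c['image'][:,:,::-1].copy(); a[m]=(0,0,255); cv2.imwrite('pics/m9.png',cv2.resize(a[60:220,220:350],(390,480)))
print(pts(c)[190:197,306:311].round(3).tolist()[4])
E
```

```text
n 306 px [269 170  40  24] axis [-0.656 -0.366  0.66 ] lean 48.7 tip [0.5606 0.1493 0.2325] lowest z [0.2294 0.2295 0.2321 0.2329]
[[0.606, 0.469, -0.001], [0.608, 0.464, 0.002], [0.611, 0.46, 0.005], [0.615, 0.462, 0.003], [0.619, 0.467, -0.0]]
```

View pics/m9.png

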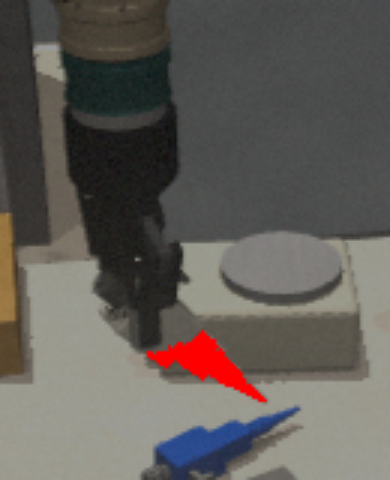

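```bash
python3 -m handwheel '[{"delta_pos":[0,-0.01,0],"turn":0},{"delta_pos":[0,-0.03,0],"turn":0},{"delta_pos":[0,-0.055,0],"turn":0},{"delta_pos":[-0.003,-0.08,0],"turn":0},{"delta_pos":[-0.005,-0.105,0],"turn":0},{"delta_pos":[-0.006,-0.13,0],"turn":0},{"delta_pos":[-0.008,-0.155,0],"turn":0},{"delta_pos":[-0.01,-0.18,0],"turn":0},{"delta_pos":[-0.012,-0.205,0],"turn":0},{"delta_pos":[-0.014,-0.23,0],"turn":0},{"delta_pos":[-0.014,-0.255,0],"turn":0},{"delta_pos":[-0.014,-0.28,0],"turn":0},{"delta_pos":[-0.014,-0.305,0],"turn":0},{"delta_pos":[-0.014,-0.33,0],"turn":0},{"delta_pos":[-0.014,-0.35,0],"turn":0},{"delta_pos":[-0.014,-0.359,0],"turn":0},{"delta_pos":[-0.014,-0.359,0],"turn":0},{"delta_pos":[-0.014,-0.359,0],"turn":0},{"delta_pos":[-0.014,-0.359,0],"turn":0}]'
python3 - <<'E'
from h import *
st();c=snap('side','s10');snap('top','t10');axis(c,get_state()['position'])
E
```

```text
time: 15.25
position: [0.4461, -0.2385, 0.315]
tool_rot: [-0.165, 0.986, -0.002, -0.005]
wrist_force: [0.3, 0.5, -2.1]
opening: 0.438
t 15.25 p [ 0.4461 -0.2385  0.315 ] jaw 109.0 z [-0.01  -0.006 -1.   ] q [-0.61  0.03 -0.14  1.4  -0.01 -0.94] F [ 0.3  0.5 -2.1] M [ 0.04  0.02 -0.  ] op 0.438
n 414 px [280 283  49  25] axis [-0.648 -0.371  0.665] lean 48.3 tip [ 0.5454 -0.2061  0.2243] lowest z [0.2203 0.2226 0.2237 0.2245]
```

View pics/s10.png

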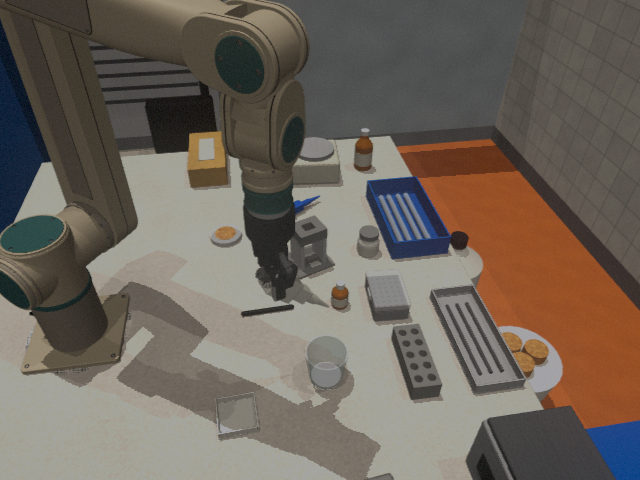

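View pics/t10.png

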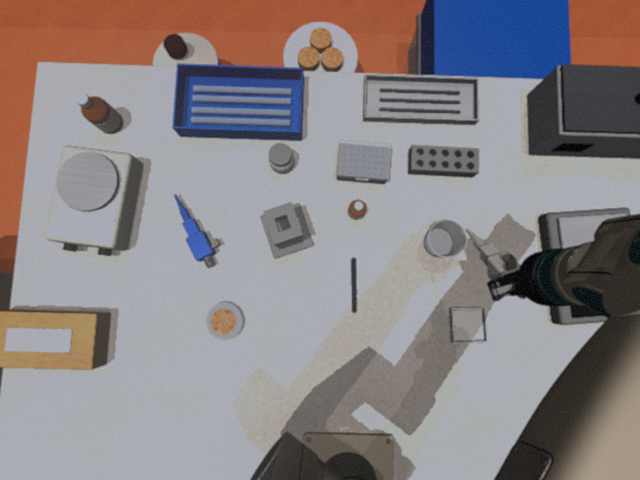

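```bash
python3 -m handwheel '[{"delta_pos":[0.001,-0.002,-0.015],"turn":0},{"delta_pos":[0.001,-0.002,-0.03],"turn":0},{"delta_pos":[0.001,-0.002,-0.045],"turn":0},{"delta_pos":[0.001,-0.002,-0.06],"turn":0},{"delta_pos":[0.001,-0.002,-0.075],"turn":0},{"delta_pos":[0.001,-0.002,-0.085],"turn":0},{"delta_pos":[0.001,-0.002,-0.095],"turn":0},{"delta_pos":[0.001,-0.002,-0.1],"turn":0},{"delta_pos":[0.001,-0.002,-0.1],"turn":0},{"delta_pos":[0.001,-0.002,-0.1],"turn":0},{"delta_pos":[0.001,-0.002,-0.1],"turn":0},{"delta_pos":[0.001,-0.002,-0.1],"turn":0}]'
python3 - <<'E'
from h import *
st();c=snap('side','s11');t=snap('top','t11');axis(c,get_state()['position'])
print(ray(load('t10'),468,231,.224))
a=cv2.resize(c['image'][250:400,230:370,::-1],(420,450),interpolation=cv2.INTER_CUBIC);b=cv2.resize(t['image'][200:300,410:500,::-1],(380,450),interpolation=cv2.INTER_CUBIC);cv2.imwrite('pics/s11z.png',np.hstack([a,b]))
E
```

```text
time: 16.35
position: [0.4481, -0.2409, 0.2165]
tool_rot: [-0.165, 0.986, -0.003, -0.004]
wrist_force: [0.1, 0.0, -0.7]
opening: 0.435
t 16.35 p [ 0.4481 -0.2409  0.2165] jaw 109.04 z [-0.007 -0.008 -1.   ] q [-0.61  0.08 -0.29  1.2  -0.01 -0.95] F [ 0.1  0.  -0.7] M [ 0.    0.06 -0.04] op 0.435
n 338 px [285 320  44  21] axis [-0.647 -0.37   0.666] lean 48.2 tip [ 0.5469 -0.2088  0.1273] lowest z [0.1231 0.1261 0.127  0.1275]
[ 0.54294833 -0.2066857   0.224     ]
```

View pics/s11z.png

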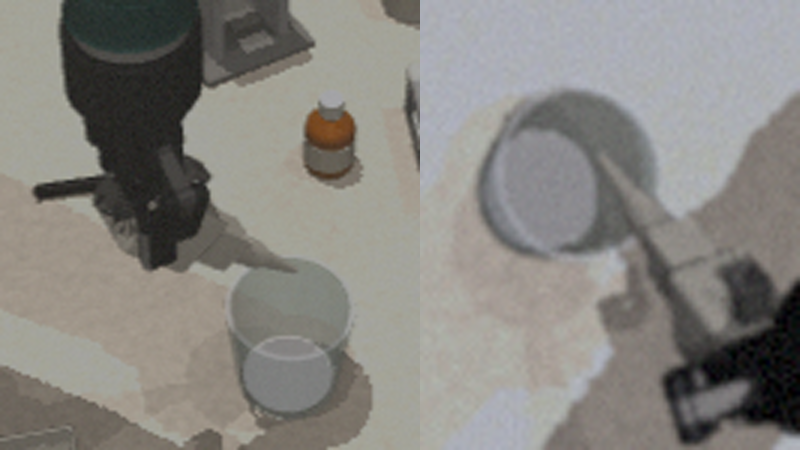

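Run:
```python
from h import *
ims=[imaging.camera('side') for _ in range(8)]; g=np.mean([i['image'] for i in ims],0)[305:345,250:310]
print(ray(load('t11'),453,234.4,.127))
g=np.clip((g-g.min())*1.8,0,255).astype(np.uint8)[:,:,::-1]
cv2.imwrite('pics/d11.png',cv2.resize(g,(780,520),interpolation=cv2.INTER_CUBIC)); st()
```

```text
[ 0.5490693  -0.20693144  0.127     ]
t 16.85 p [ 0.4475 -0.2405  0.2155] jaw 109.04 z [-0.009 -0.007 -1.   ] q [-0.61  0.08 -0.3   1.2  -0.01 -0.95] F [-0.1  0.1 -1. ] M [ 0.    0.04 -0.04] op 0.433
```

View pics/d11.png

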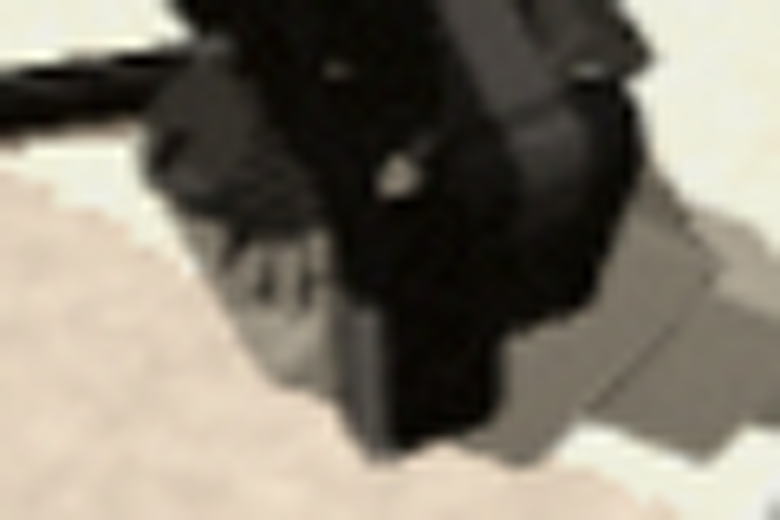

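```bash
python3 -c "
from h import *
print(np.abs(get_state()['qd']).max()); print(env.job_done()); st()"
```

```text
0.0019228425345105625
the job is handed in; nothing more can be done
None
the job is handed in; nothing more can be done
```

I finished the task and handed it in at about 17 s of the 58 s allowed. No verdict was reported.

- **Dial:** I gripped it while the dispenser stood in the holder and turned it about 78° clockwise. The top view then showed the pointer nose at the 4. My readings ranged from 1.46 to 1.65 rad (allowed: 1.411 to 1.731). I could not measure the dial exactly again at the end. The last side view only roughly shows its nose at the 4, and nothing touched the dial after I set it.
- **Drawing out and leaning:** I gripped the flat faces at 40 N and lifted the tip about 20 mm above the plate. The tool can only point down, so I lowered the tip back into the hole. With the grip eased to 25 N, I swung the dispenser over in the fingers against the hole's edge. I then tightened the grip to 60 N and carried it to the beaker.
- **Last checks:**
    - **Lean:** it came out at about 44° from the tip and grip positions, but 48° from a line fitted to the depth points. Both are within 30 to 60°.
    - **Tip:** it was within about 3 mm of the mouth's middle and about 42 mm above the rim, in both views.
    - **State of the arm:** it was still, with wrist force around 1 N.
    - **Other things:** I saw none displaced in the pictures, but I did not measure their positions again.

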